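# Unstack a vial tray onto the cooling plate

### The job

Two stacks of nested vial trays stand on the pharmacy bench. Pull the upper tray of blue-capped vials straight up off its stack, against the clips that hold its foot, and set it down upright and gently on the cooling plate, inside the white outline with its length along the plate's length. Leave the white-capped trays where they are.

Things in the scene. Friction and masses are not known exactly. Their poses are not given: they have to be found in the camera images.
- blue_tray_grip (a point): Upper tray of the blue stack, the one to move: clear rigid tray of eight vials with dark blue caps, 98 mm long (x), 52 mm wide (y, grip across it), 64 mm tall, 0.2 kg. Its lowest 10 mm is a foot, 91 x 45 mm, plugged into the lower tray. Point: on its centre line, 38 mm above its underside, 26 mm below its rim; grip here (the lower tray's sides, also 52 mm wide, begin 28 mm below). z up.
- blue_stack: Blue stack's base, fixed: a plate 130 x 84 x 10 mm carrying the lower blue-capped tray (98 x 52 mm, rim 74 mm above the bench). Origin under its centre at bench height; x along the tray, z up. The upper tray's underside stands at 64 mm; its foot sits 10 mm deep, 1.5 mm play all round, both short ends pinched by sprung clips: about 8 to 14 N straight up frees it, and 10 mm up it is clear.
- plate_centre (a point): Cooling plate: dark flat slab 200 mm long (x), 150 mm wide (y), 12 mm high, fixed to the bench, with a painted white outline, 146 x 100 mm inside, lengthwise along x. The point is the outline's centre on the top face, 12 mm above the bench; z up.
- white_tray_grip (a point): Upper tray of the white stack, white caps, same sizes and same base as the blue one: leave it alone. The point is on its centre line, 38 mm above its underside; x along its length, z up.

How it is judged (in metres and radians):
On the way:
1. the blue-capped upper tray has been lifted straight up out of its stack: its foot clear of the lower tray, still above it and upright (z of blue_tray_grip in the frame of blue_stack above 0.116 m and horizontal distance between blue_tray_grip and blue_stack below 0.03 m and angle between blue_tray_grip's own z axis and vertical below 0.26 rad), for 0.05 s.
At the end, for the whole second after the job is handed in: The blue-capped tray stands at rest and upright (within 6 degrees) on the cooling plate, its centre within 24 mm of the outline's centre along and across the plate, its length along the plate's within 15 degrees either way round (x of blue_tray_grip in the frame of plate_centre between -0.024 and 0.024 m and y of blue_tray_grip in the frame of plate_centre between -0.024 and 0.024 m and z of blue_tray_grip in the frame of plate_centre between 0.034 and 0.042 m and angle between blue_tray_grip's own z axis and vertical below 0.1 rad and angle between the x axis of blue_tray_grip and the x axis of plate_centre, either way round below 0.27 rad and linear speed of blue_tray below 0.02 m/s and contact force between blue_tray and cool_plate above 0.5 N); the robot touches nothing.
It fails at once if the white-capped upper tray is moved by more than 15 mm (distance of white_tray_grip from where it was at the start of the episode above 0.015 m).
It fails at once if the blue-capped tray is tipped by more than 30 degrees (angle between blue_tray_grip's own z axis and vertical above 0.52 rad).
It fails at once if the blue-capped tray is dropped: it falls out of the fingers from more than about 20 mm (linear speed of blue_tray above 0.6 m/s and contact force between the fingers and blue_tray below 0.1 N).
It also fails if it takes over 37 s, if anything falls off the work surface, if the arm or the gripper's body presses on something with over 40 N, if the wrist force passes 120 N, or if a joint passes its speed limit or range.

### The arm

A 6-joint arm with a two-finger parallel gripper is mounted at the origin on the work surface. World frame = base frame: x ahead of the robot, y to its left, z up, the work surface at z = 0. Lengths are in mm, angles in rad, forces in N, time in s.
With the tool pointing down it reaches from about 425 to 950 mm from the base axis. Payload 3.5 kg.
Tool frame: the origin (TCP) lies midway between the tips of the shut fingers; the grasp point (between the pads) lies 19 mm behind it (ctrl.hold_point_z is the distance from the TCP to the grasp point, in mm); z points along the fingers, y is the direction in which the jaws open and shut (so a half turn about z gives the same grasp; the last joint's range is limited). The gripper opens to 85 mm and grips with 20 to 120 N. Pads are 22 mm wide; open, the fingers measure 114 mm over their backs; the gripper's body (76 mm by 85 mm) begins 54 mm behind the grasp point. The pads swing forward as they close: fully open they stand 13 mm farther back than shut.
Start: joints at [-1.475, 0.286, 1.577, -0, 1.279, -0.15], TCP at [164.274, -654.691, 231.325] pointing down, gripper open.
Joint ranges: [-2.77, 2.77], [-0.9, 2.22], [0.21, 2.48], [-1.53, 4.67], [0.24, 2.81], [-2.84, 2.84]. Speed limits (rad/s): [2.79, 2.79, 3.14, 3.14, 3.14, 3.14].

### API

Orientations are given as [roll, pitch, yaw] about the fixed x, y, z axes, in that order (R = Rz(yaw) Ry(pitch) Rx(roll)).
In Python, from cell import ctrl gives the robot as it stands. Calls block until the motion is done:
- ctrl.goto(position, orientation): joint-space move of the TCP to a pose.
- ctrl.movel(position, ori=None, vel=150, guard=None): straight line of the TCP; ori=None keeps the orientation; vel is the mean speed in mm/s. With guard (N) it stops when the force on the tool has changed by that much, and returns True; else False.
- ctrl.move_j(angles): joint-space move.
- ctrl.grip(opening, f_grip=None): finger opening in mm; f_grip is the grip in N (None keeps the last); returns when the fingers have stopped.
- ctrl.dwell(seconds).
- ctrl.solve_ik(position, orientation): joint angles nearest the present ones, or None.
- ctrl.grab_frame(name): name is "side" or "top"; returns a dict with "img" (480x640x3 uint8, blue, green, red), "vfov" (degrees; the focal length in pixels is half the picture's height over the tangent of half this angle, whatever the lens; pixels are square), "cx", "cy" (the principal point, pixels), "k1" (the pictures are not rectified: a ray, as slopes to the right and down, at radius r is drawn at 1 + k1 r^2 times it, then the intrinsics apply), "world_to_cam" (4x4, takes a point from world to camera coordinates). Camera axes: x right, y down, z forward; pixel columns grow to the right and rows downward; lengths in mm; the calibration is good to about 2 mm. A picture is of the moment at which its call begins. There is no depth.
A pose or a line that the arm cannot do raises ctrl.PlanningError and nothing moves.
- ctrl.finish_job(): hands the job in, once; it reports no verdict.
Trained networks look in the newest picture that a camera, given by its name, has taken for a name from the list of things; names that differ only in an ending like _2 or _b are one class to them, and where a whole thing is asked for, a point or a joint stands for the part that bears it (a point fixed in the world has none). Each returns a list of dicts, best first, with "conf" (0 to 1); they miss things now and then, are a little off and sometimes report something else, mostly with a low value. They report only what shows in the picture. A call takes as long as a camera call.
- ctrl.spot_in(camera, thing): "position" ([row, column] in pixels, amid what is visible of it).
- ctrl.masks_of(camera, thing): "mask" (480x640 bool, what is visible of it) and "position" ([row, column] in pixels, amid what is visible of it).
Readings, each from a call of its own:
- ctrl.read_t(): time.
- ctrl.read_joints(): joint angles.
- ctrl.read_joint_vel(): joint speeds.
- ctrl.read_joint_torque(): joint torques, N m.
- ctrl.read_tcp_pos(): TCP position.
- ctrl.read_tcp_rot(): TCP orientation.
- ctrl.read_contact_force(): force on the tool from outside, world axes, zero at the start.
- ctrl.read_wrist_torque(): the same for the moment, N m.
- ctrl.read_grip_width(): finger opening in mm.
Only numpy, scipy, OpenCV 4.12 (cv2) and the standard library are available. Lean on these libraries where they do the work, as an engineer would, in place of code of your own. Each camera call takes 0.05 s, during which the arm holds its last target.

## Working session

There is one attempt and no reset: what is moved stays moved. The work goes in short steps, each a Python script; the robot and the scene stay as the last script left them, time stands still between calls to the robot, and variables do not carry over. Pictures are saved under pics/ and viewed, and the job is handed in when it is done.

```bash
ls; mkdir -p pics; python3 - <<'E'
from cell import ctrl
import cv2,numpy as np
for n in("side","top"):
    f=ctrl.grab_frame(n);cv2.imwrite(f"pics/{n}0.png",f["img"])
    np.save(f"{n}0.npy",f,allow_pickle=True)
    print(n,f["vfov"],f["cx"],f["cy"],f["k1"],np.round(f["world_to_cam"],3).tolist())
    for t in("blue_tray_grip","blue_stack","plate_centre","white_tray_grip"):
        try: print(t,[(np.round(d["position"],1).tolist(),round(d["conf"],2)) for d in ctrl.spot_in(n,t)])
        except Exception as e: print(t,e)
print(ctrl.read_t(),ctrl.hold_point_z,ctrl.read_tcp_rot(),ctrl.read_contact_force())
E
```

```text
pics
side 46.15809389004751 314.39365606904744 240.51253065785951 -0.014580098623840776 [[-0.96, -0.281, 0.006, 496.015], [-0.201, 0.671, -0.714, 155.947], [0.196, -0.687, -0.7, 846.61], [0.0, 0.0, 0.0, 1.0]]
blue_tray_grip [([355.8, 282.7], 0.94)]
blue_stack [([404.7, 285.6], 0.91)]
plate_centre [([274.4, 303.9], 0.93)]
white_tray_grip [([138.6, 336.9], 0.85), ([356.3, 280.7], 0.17)]
top 50.959607103739174 312.58530851763953 243.49863704028795 -0.14716257343143901 [[0.001, -1.0, -0.026, 13.187], [-0.991, 0.002, -0.137, 528.279], [0.137, 0.026, -0.99, 714.665], [0.0, 0.0, 0.0, 1.0]]
blue_tray_grip [([264.5, 146.7], 0.69)]
blue_stack [([279.7, 182.9], 0.67)]
plate_centre [([242.2, 312.4], 0.82)]
white_tray_grip [([225.7, 503.2], 0.84)]
0.5 18.700000000000003 [-3.14148001e+00 -5.76521578e-05  2.45807875e-01] [ 0.59575754  0.02990136 -0.14251327]
```

View pics/side0.png

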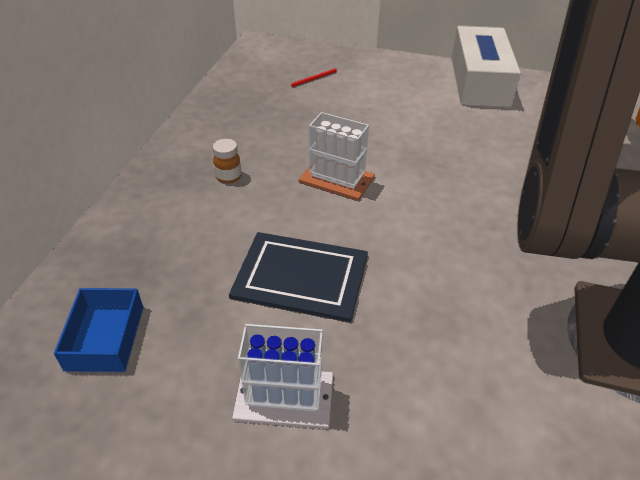

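View pics/top0.png

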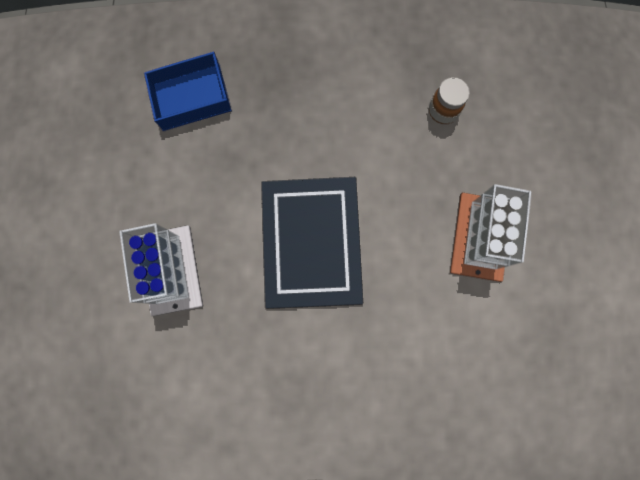

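The side picture shows the blue stack at about (282,375), the plate at (302,275) and the white stack at (337,155). In the top picture the blue rim is at about (145,263) and the plate at (312,242). I'll zoom in on the corners next.

```bash
python3 - <<'E'
import cv2,numpy as np
def crop(n,x,y,w,h,s,o):
    im=cv2.imread(f"pics/{n}0.png")[y:y+h,x:x+w];im=cv2.resize(im,None,fx=s,fy=s,interpolation=cv2.INTER_CUBIC)
    for i in range(0,w,10):cv2.putText(im,str(x+i),(i*s,10),0,.35,(0,255,255));cv2.line(im,(i*s,12),(i*s,18),(0,255,255))
    for i in range(0,h,10):cv2.putText(im,str(y+i),(0,i*s+4),0,.35,(0,255,255));cv2.line(im,(24,i*s),(30,i*s),(0,255,255))
    cv2.imwrite(f"pics/{o}.png",im)
crop("top",105,215,110,100,6,"topz"); crop("side",220,315,130,115,5,"sidez")
E
```

```text
(no output)
```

View pics/topz.png

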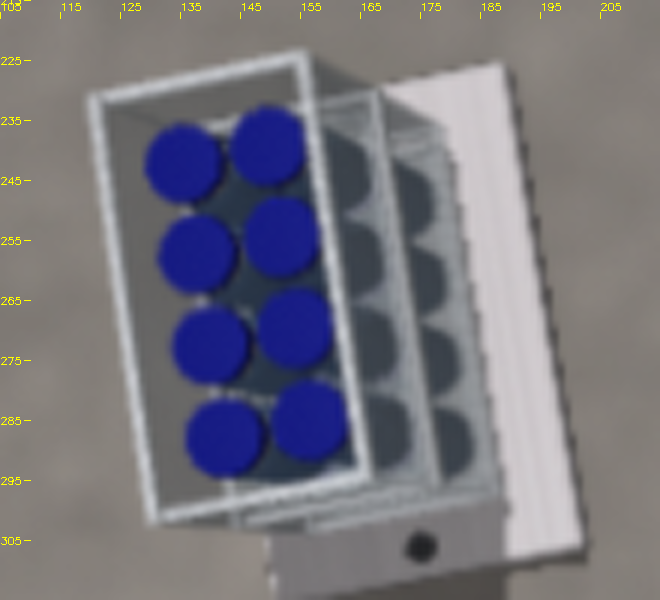

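View pics/sidez.png

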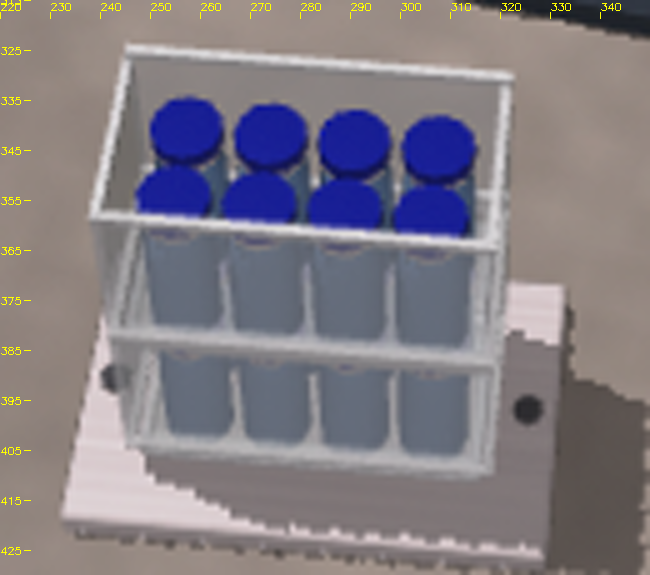

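```bash
cat > h.py <<'E'
import numpy as np,cv2
from scipy.optimize import least_squares
F={n:np.load(f"{n}0.npy",allow_pickle=True).item() for n in("side","top")}
def proj(n,P,f=None):
    f=f or F[n];P=np.atleast_2d(P);W=f["world_to_cam"];c=P@W[:3,:3].T+W[:3,3]
    s=c[:,:2]/c[:,2:];s=s*(1+f["k1"]*(s**2).sum(1,keepdims=True))
    fl=240/np.tan(np.radians(f["vfov"])/2);return s*fl+[f["cx"],f["cy"]]
def fit(obs,x0):
    # obs: list of (cam, local xyz, pix)
    def place(p,l): c,s=np.cos(p[2]),np.sin(p[2]);return [p[0]+c*l[0]-s*l[1],p[1]+s*l[0]+c*l[1],l[2]]
    r=lambda p:np.concatenate([proj(n,place(p,l))[0]-u for n,l,u in obs])
    o=least_squares(r,x0,x_scale=[10,10,.1]);return o.x,r(o.x).reshape(-1,2)
E
python3 - <<'E'
from h import *
t=lambda x,y:(np.array([x,y])+.5)/6-.5+[105,215]
s=lambda x,y:(np.array([x,y])+.5)/5-.5+[220,315]
# local x ~ world x ahead; top: up = +x, left=+y
T=[("top",(49,26,128),t(89,95)),("top",(49,-26,128),t(305,50)),("top",(-49,-26,128),t(372,478)),("top",(-49,26,128),t(152,523))]
# side: right = -x, down = +y
S=[("side",(49,-26,128),s(126,45)),("side",(-49,-26,128),s(513,74)),("side",(-49,26,128),s(500,248)),("side",(49,26,128),s(92,216))]
B=[("top",(65,-42,10),t(503,64)),("top",(-65,-42,10),t(586,546)),("side",(-65,-42,10),s(564,286)),("side",(-65,42,10),s(545,555)),("side",(65,42,10),s(64,517))]
for nm,o in(("T",T),("S",S),("TS",T+S),("B",B)):
    p,r=fit(o,[500,200,0]);print(nm,p.round(3));print(r.round(1).tolist())
def quad(n,box):
    x,y,w,h=box;im=F[n]["img"][y:y+h,x:x+w].min(2);m=(im>130).astype(np.uint8)
    cs,hi=cv2.findContours(m,cv2.RETR_CCOMP,cv2.CHAIN_APPROX_NONE)
    hs=[c for c,q in zip(cs,hi[0]) if q[3]>=0];c=max(hs,key=cv2.contourArea)
    return cv2.approxPolyDP(c,8,True)[:,0]+[x,y]
qt=quad("top",(255,175,110,135));qs=quad("side",(225,230,150,92));print(qt.tolist(),qs.tolist())
def obs(n,q):
    q=q.astype(float);o=[]
    for sx in(1,-1):
        for sy in(1,-1):
            g=proj(n,[500+73*sx,0+50*sy,12]) [0]-proj(n,[500,0,12])[0]
            d=q-q.mean(0);k=np.argmax(d@g/np.linalg.norm(g)) ;o.append((n,(73*sx,50*sy,12),q[k]))
    return o
for nm,o in(("t",obs("top",qt)),("s",obs("side",qs)),("ts",obs("top",qt)+obs("side",qs))):
    p,r=fit(o,[500,0,0]);print(nm,p.round(3));print(r.round(1).tolist())
E
```

```text
T [4.91173e+02 2.37983e+02 2.00000e-01]
[[-0.2, 0.1], [0.1, -0.2], [0.2, 0.1], [-0.2, -0.0]]
S [4.90525e+02 2.38226e+02 2.02000e-01]
[[0.3, -0.2], [0.3, -0.5], [-0.3, 0.1], [-0.3, 0.5]]
TS [4.90838e+02 2.38072e+02 2.01000e-01]
[[-0.3, 0.4], [0.0, 0.0], [0.2, 0.3], [-0.3, 0.3], [0.1, -0.3], [0.1, -0.6], [-0.5, -0.0], [-0.5, 0.2]]
B [4.90613e+02 2.38331e+02 2.00000e-01]
[[-0.2, -0.7], [-0.3, 0.3], [0.8, -0.9], [0.7, 0.4], [-0.9, -0.1]]
[[340, 193], [346, 286], [281, 290], [277, 197]] [[266, 244], [349, 257], [338, 301], [250, 286]]
t [5.35783e+02 1.61650e+01 5.70000e-02]
[[-0.5, -0.3], [0.3, -0.1], [-0.1, 0.0], [0.3, 0.3]]
s [5.36083e+02 1.61400e+01 7.30000e-02]
[[-0.6, 0.2], [0.1, -0.4], [0.5, 0.4], [0.1, -0.3]]
ts [5.3592e+02 1.6172e+01 6.3000e-02]
[[-0.7, -0.2], [-0.0, -0.4], [0.2, 0.1], [0.6, 0.0], [-0.7, -0.1], [0.6, -0.6], [0.2, 0.7], [0.4, 0.0]]
```

Both cameras and the base fit agree: the tray is at (490.8, 238.1) with yaw 0.201, and the plate is at (535.9, 16.2) with yaw 0.063. Next I approach and grip.

```bash
python3 - <<'E'
from cell import ctrl
import cv2,numpy as np
o=[np.pi,0,0.201]
for p,y in(([490.8,238.1,280],.201),([490.8,238.1,81],.201),([535.9,16.2,160],.063),([535.9,16.2,30],.063)): print(np.round(ctrl.solve_ik(p,[np.pi,0,y]),2))
ctrl.grip(85,70)
ctrl.goto([490.8,238.1,260],o); print(ctrl.read_t(),ctrl.read_tcp_pos())
ctrl.movel([490.8,238.1,150],o,vel=150)
print(ctrl.movel([490.8,238.1,81.5],o,vel=70,guard=8),ctrl.read_tcp_pos(),ctrl.read_t())
for n in("side","top"):cv2.imwrite(f"pics/{n}1.png",ctrl.grab_frame(n)["img"])
print(ctrl.read_contact_force(),ctrl.read_grip_width())
E
```

```text
[ 0.27 -0.04  1.84 -0.    1.34  1.64]
[ 0.27  0.18  2.   -0.    0.96  1.64]
[-0.16  0.05  1.98 -0.    1.11  1.35]
[-0.16  0.25  2.04 -0.    0.86  1.35]
4.0333 [491.15466402 237.54371161 259.9251171 ]
False [491.30953631 238.2268588   82.10255918] 6.0417
[-0.11096375 -0.01479608  0.35065798] 85.42766917541388
```

View pics/side1.png

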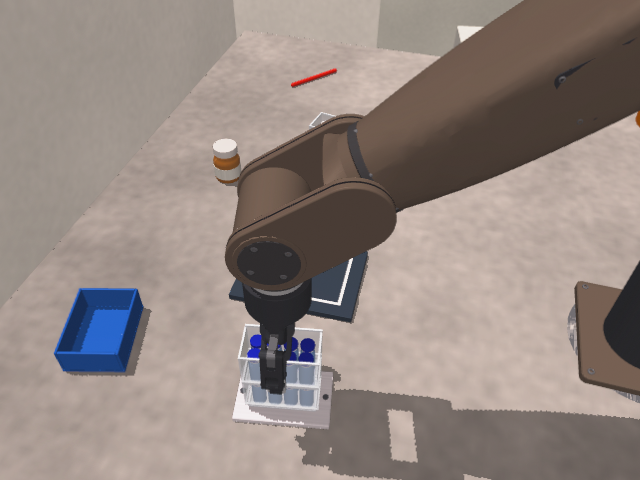

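```bash
python3 - <<'E'
from h import *
c,s=np.cos(.201),np.sin(.201)
for ly in(26,42,57):
  for z in(82,95,110,130): print(ly,z,proj("side",[490.8-s*ly,238.1+c*ly,z]).round(0))
E
python3 -c "
import cv2
im=cv2.imread('pics/side1.png')[315:425,220:350];cv2.imwrite('pics/s1z.png',cv2.resize(im,None,fx=5,fy=5,interpolation=2))"
```

```text
26 82 [[280. 382.]]
26 95 [[279. 376.]]
26 110 [[279. 369.]]
26 130 [[278. 360.]]
42 82 [[278. 393.]]
42 95 [[278. 388.]]
42 110 [[277. 381.]]
42 130 [[276. 372.]]
57 82 [[276. 404.]]
57 95 [[276. 399.]]
57 110 [[275. 392.]]
57 130 [[275. 383.]]
```

View pics/s1z.png

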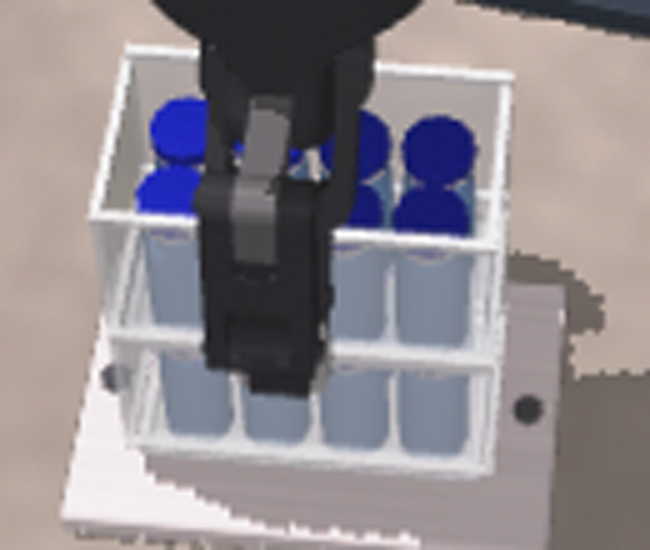

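The open finger is at about (274,385), within 2–3 px of the projected centre line. I'll grip and pull up.

```bash
python3 - <<'E'
from cell import ctrl
import cv2,numpy as np
o=[np.pi,0,0.201]
ctrl.grip(40,70); print("w",ctrl.read_grip_width(),ctrl.read_contact_force().round(1),ctrl.read_t())
p=ctrl.read_tcp_pos()
for dz in(4,8,14,24,60):
    ctrl.movel([490.8,238.1,81.5+dz],o,vel=40 if dz<20 else 80); print(dz,ctrl.read_contact_force().round(1),round(ctrl.read_grip_width(),1),ctrl.read_tcp_pos().round(1))
ctrl.dwell(.1)
for n in("side","top"):cv2.imwrite(f"pics/{n}2.png",ctrl.grab_frame(n)["img"])
print(ctrl.read_t(),ctrl.read_contact_force().round(1),ctrl.read_wrist_torque())
E
```

```text
w 51.22417456741166 [-0.9 -0.3  3.4] 6.55
4 [ 1.   0.5 -5. ] 51.3 [490.5 238.   84.8]
8 [ 1.2  0.3 -6.8] 51.4 [490.5 237.9  89.2]
14 [ 0.   0.6 -1.9] 51.2 [491.6 238.4  97. ]
24 [-0.  -0.8 -1.8] 51.2 [491.6 238.3 106.9]
60 [ 0.1 -0.3 -1.8] 51.3 [490.9 238.1 141.9]
8.425 [ 0.9 -0.5 -1.1] [-0.02158447  0.04413311 -0.02253875]
```

View pics/side2.png

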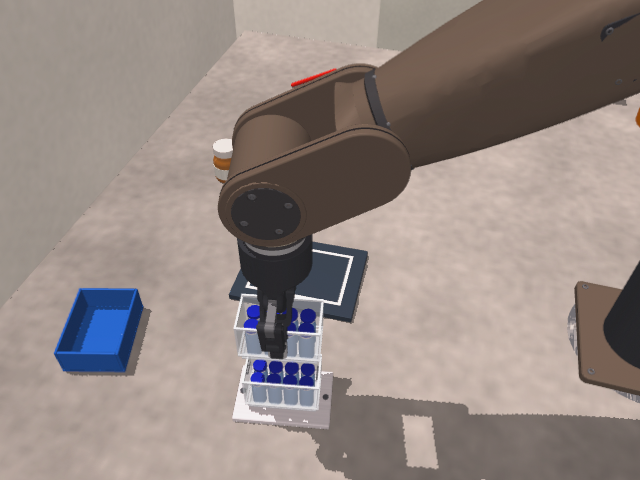

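The tray is free, with about 1.9 N of weight, width steady at 51.2 mm, and the lower tray still in place. Next I carry it to above the plate.

```bash
python3 - <<'E'
from cell import ctrl
import cv2,numpy as np
o=[np.pi,0,.063]
ctrl.movel([490.8,238.1,165],vel=100)
ctrl.movel([535.9,16.2,120],o,vel=120)
ctrl.movel([535.9,16.2,50],o,vel=80);ctrl.dwell(.2)
print(ctrl.read_t(),ctrl.read_tcp_pos(),ctrl.read_grip_width(),ctrl.read_contact_force())
for n in("side","top"):cv2.imwrite(f"pics/{n}3.png",ctrl.grab_frame(n)["img"])
im=cv2.imread('pics/side3.png')[210:325,220:380];cv2.imwrite('pics/s3z.png',cv2.resize(im,None,fx=5,fy=5,interpolation=2))
from h import proj
c,s=np.cos(.063),np.sin(.063)
for lx in(49,-49):
    for ly in(26,-26):
        for z in (32.5,96.5): print(lx,ly,z,((proj("side",[535.9+c*lx-s*ly,16.2+s*lx+c*ly,z])-[220,210])*5).round(0))
E
```

```text
12.1083 [536.39363387  16.12588165  50.68595414] 51.605676293231575 [ 0.39205313  0.04042433 -1.52309637]
49 26 32.5 [[235. 295.]]
49 26 96.5 [[224. 154.]]
49 -26 32.5 [[279. 184.]]
49 -26 96.5 [[270.  42.]]
-49 26 32.5 [[533. 347.]]
-49 26 96.5 [[538. 205.]]
-49 -26 32.5 [[565. 231.]]
-49 -26 96.5 [[571.  90.]]
```

View pics/s3z.png

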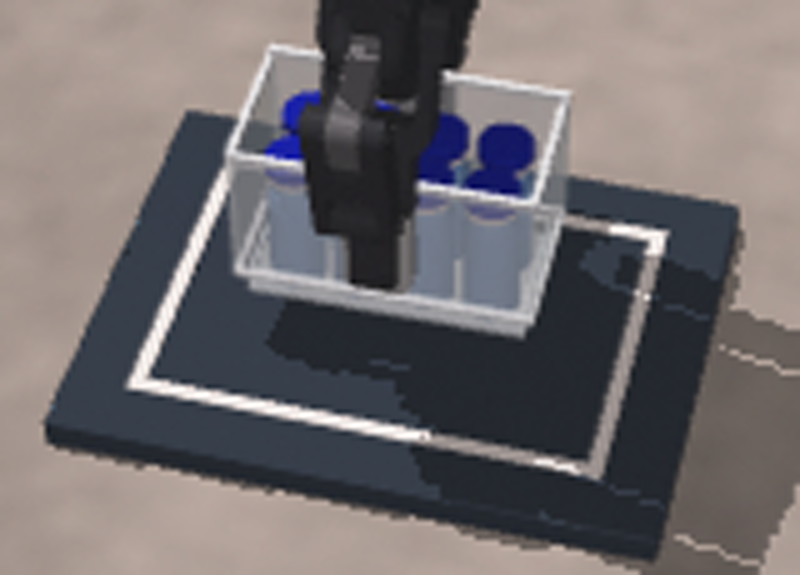

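The rim corners match the no-slip prediction within about 1 px, and the tray is level. I'll lower it gently with a guard and release.

```bash
python3 - <<'E'
from cell import ctrl
import cv2,numpy as np
o=[np.pi,0,.063]
ctrl.movel([535.9,16.2,36],o,vel=50)
print(ctrl.movel([535.9,16.2,27.5],o,vel=10,guard=4),ctrl.read_tcp_pos().round(1),ctrl.read_contact_force().round(1),ctrl.read_t())
ctrl.grip(70);print(ctrl.read_grip_width()); ctrl.grip(85)
ctrl.movel([535.9,16.2,60],o,vel=40);ctrl.movel([535.9,16.2,200],o,vel=150)
ctrl.goto([500,-300,300],o)
print(ctrl.read_t(),ctrl.read_contact_force().round(1))
for n in("side","top"):
    cv2.imwrite(f"pics/{n}4.png",ctrl.grab_frame(n)["img"])
a=cv2.imread('pics/side4.png')[210:325,220:350];a=cv2.resize(a,(455,402))
b=cv2.imread('pics/top4.png')[170:315,250:370];b=cv2.resize(b,(333,402))
cv2.imwrite("pics/f4.png",np.hstack([a,b]))
E
```

```text
True [536.   16.2  30. ] [ 0.1 -0.2  3.4] 13.2667
69.75902499133004
17.1667 [ 0.6  0.8 -0.4]
```

View pics/f4.png

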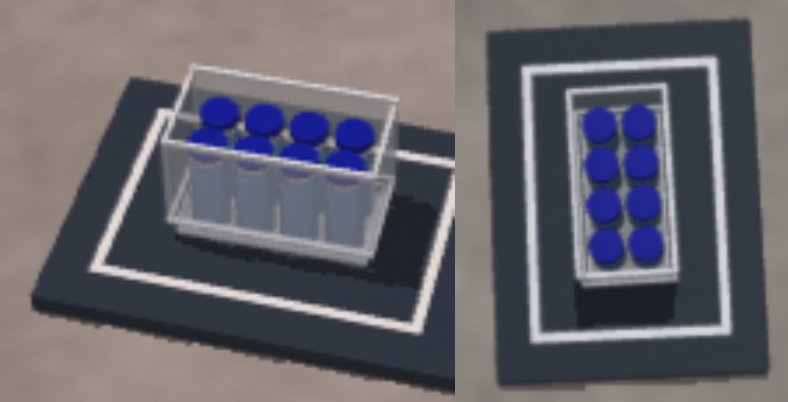

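View pics/top4.png

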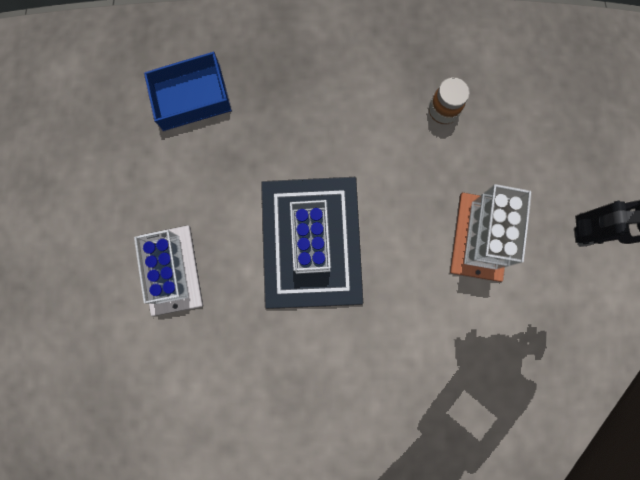

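```bash
python3 -c "
from cell import ctrl
ctrl.finish_job();print(ctrl.read_t())"
```

```text
the job is handed in; nothing more can be done
the job is handed in; nothing more can be done
```

I pulled the upper blue-capped tray straight up off its stack, carried it to the cooling plate, set it down gently and handed the job in at about 17 s. The hand-in reports no verdict.

- **Grip and lift:** The fingers closed to about 51.2 mm around the tray at 70 N. The clips let go at roughly 5 to 7 N as read at the tool. After that the force stayed near the tray's own weight (about 1.9 N) and the width held steady. In the side picture the tray was upright above its stack.
- **Before setting down:** Above the plate, the rim corners matched the predicted positions by eye to within about 1 px, so the tray had not slipped or tilted.
- **Setting down:** The guarded move stopped on contact at tool height 30.0 mm, against 29.5 mm expected.
- **Final pictures:** The tray stands upright, near the middle of the white outline and with its length along the plate. I judged this by eye and did not measure its final position again. The white stack looks unmoved, the lower blue tray is in place, and the gripper is clear of everything.

None of the checks failed or disagreed.

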